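# Load the tube rack into the cooler's pull-out tray

### The arm

A 7-joint arm with a two-finger parallel gripper is mounted at the origin on the work surface. World frame = base frame: x ahead of the robot, y to its left, z up, the work surface at z = 0. Lengths are in m, angles in rad, forces in N, time in s.
With the tool pointing down it reaches from about 0.4 to 0.85 m from the base axis. Payload 10.4 kg.
Tool frame: the origin (TCP) lies midway between the tips of the shut fingers; the grasp point (between the pads) lies 19 mm behind it; x points along the fingers, z is the direction in which the jaws open and shut, and the axes are right-handed (so a half turn about x gives the same grasp; the last joint's range is limited). The gripper opens to 87 mm and grips with 3 to 60 N. Pads are 19 mm wide; open, the fingers measure 117 mm over their backs; the gripper's body (75 mm by 190 mm) begins 51 mm behind the grasp point.
Start: joints at [-1.291, 0.332, -0.065, 1.46, 0.022, 1.35, -0.088], TCP at [0.186, 0.597, 0.223] pointing down, gripper open.
Joint ranges: [-2.6, 2.6], [-0.5, 2.12], [-1.47, 1.34], [0.16, 2.42], [-1.27, 4.41], [0.06, 2.06], [-2.6, 2.6]. Speed limits (rad/s): [2.22, 2.22, 2.79, 2.79, 3.14, 3.14, 3.14].

### API

Orientations are given as a rotation vector (axis times angle).
In Python, from bench import env, hand, kinematics, vision, finish_job, current_t, current_qpos, current_joint_velocities, current_joint_torque, current_ee_pos, current_orientation, current_force, current_moment, current_finger_gap gives the robot as it stands. The module is installed in compiled form; this text tells all that it offers. Calls block until the motion is done:
- env.move_ptp(position, orientation): joint-space move of the TCP to a pose.
- env.servo_line(position, rot=None, rate=0.15, contact_N=None): straight line of the TCP; rot=None keeps the orientation; rate is the mean speed in m/s. With contact_N (N) it stops when the force on the tool has changed by that much, and returns True; else False.
- env.set_joints(angles): joint-space move.
- hand.move_gripper(opening): finger opening in m; the grip force is fixed at half the most; returns when the fingers have stopped.
- env.dwell(seconds).
- kinematics.inverse_kinematics(position, orientation): joint angles nearest the present ones, or None.
- vision.read_camera(name): name is "scene" or "top"; returns (picture, depth): 384x512x3 uint8, blue, green, red; 384x512 float32, m along the optical axis (not along the pixel's ray), 0 where there is no reading.
- vision.camera_model(name): a dict with "fx", "fy", "cx", "cy" (pixels), "R" (3x3) and "t" (3): a world point X has camera coordinates R X + t. Camera axes: x right, y down, z forward; pixel columns grow to the right and rows downward; lengths in m; the calibration is good to about 2 mm. A picture is of the moment at which its call begins. camera_model takes no time and is no camera call.
A pose or a line that the arm cannot do raises env.Unreachable and nothing moves.
- finish_job(): hands the job in, once; it reports no verdict.
Readings, each from a call of its own:
- current_t(): time.
- current_qpos(): joint angles.
- current_joint_velocities(): joint speeds.
- current_joint_torque(): joint torques, N m.
- current_ee_pos(): TCP position.
- current_orientation(): TCP orientation.
- current_force(): force on the tool from outside, world axes, zero at the start.
- current_moment(): the same for the moment, N m.
- current_finger_gap(): finger opening in m.
Only numpy, scipy, OpenCV 4.12 (cv2) and the standard library are available. Lean on these libraries where they do the work, as an engineer would, in place of code of your own. Each camera call takes 0.05 s, during which the arm holds its last target. There are 200 camera calls.

### The job

Pull the cooler's tray out to its stop, then slide the tube rack off the loading stand and across the gap onto the tray, without lifting it or letting it dip into the gap. Leave the tray fully out with the rack standing square on it, centred across the tray and clear of both the front panel and the cooler, and do not knock or shift the brown bottle or the white jar.

Things in the scene. Friction and masses are not known exactly. Their poses are not given: they have to be found in the camera images.
- cooler_front (a point): Middle of the top front edge of the cooler, a fixed white benchtop box 260 mm deep (x), 230 mm wide (y), its roof 120 mm above the bench. Its x axis points from the front into the cooler, so the tray slides out along -x; z up. The cooler stands turned by a few degrees.
- tray (a joint): How far the cooler's only tray is pulled out, m: 0 shut, 0.18 at its stop. It may start slightly ajar. Slides with about 2 N of friction and stays where left.
- handle (a point): Middle of the handle bar of the tray. The bar is round, 10 mm thick, 110 mm long, level, along the cooler's y, 95 mm above the bench, held at its two ends; its centre line is 45 mm in front of the tray's front panel (40 mm clear between bar and panel, open above and below; hook or pinch it from above). The panel's top is 117 mm above the bench. Axes as the cooler's.
- tray_mid (a point): On the tray's flat carrying surface (46 mm above the bench), midway across it; 90 mm behind (+x) the inner face of the front panel. With the tray at its stop it is the middle of the uncovered part. Axes as the cooler's. The surface is 180 mm wide (y), flat steel 6 mm thick and open at both sides (y), with no rim; with the tray at its stop it is uncovered for 180 mm (x) between the front panel and the cooler.
- stand: Fixed aluminium loading stand, flat top 150 (x) x 140 (y) mm, 48 mm above the bench (2 mm above the tray). Origin: centre of its foot on the bench. It stands beside the pulled-out tray, at its left or its right, turned as the cooler within 2 degrees, with an open gap of 22 to 42 mm between stand and tray.
- rack_center (a point): Centre, half-way up, of the tube rack on the stand: a solid plastic block 85 (its x) x 120 (its y) x 45 mm high with five capped tubes standing 13 mm proud of its top; 0.2 to 0.4 kg. Its centre starts 22.5 mm above the stand's top, its long side roughly across the gap, up to 12 degrees askew. Axes: its own x (short side), y (long side), z up.
- heater: Bystander: grey block heater 130 x 140 x 79 mm, fixed on the bench on the other side of the tray from the stand. Origin: centre of its underside.
- amber_bottle: Bystander: brown bottle, 50 mm wide, 105 mm tall, on the bench nearer the robot than the stand or the heater. Origin: centre of its underside.
- jar: Bystander: white jar, 60 mm wide, 75 mm tall, likewise, on the other side from the bottle. Origin: centre of its underside.

How it is judged:
On the way, in this order (a step that is already met when the one before it is completed fails the run):
1. the tray is out at its stop (value of joint tray above 0.172 m), for 0.2 s.
2. the rack stands on the pulled-out tray, centred and square (value of joint tray above 0.172 m and y of rack_center in the frame of tray_mid between -0.025 and 0.025 m and x of rack_center in the frame of tray_mid between -0.035 and 0.035 m and angle between the y axis of rack_center and the y axis of tray_mid, either way round below 0.2 rad and z of rack_center in the frame of tray_mid between 0.018 and 0.027 m and angle between rack_center's own z axis and vertical below 0.06 rad), for 0.2 s.
At the end, for the whole second after the job is handed in: The tray is out at its stop (at least 172 of 180 mm) and the rack stands flat and still on it: centre within 25 mm of the tray's middle across the tray (y) and within 35 mm of tray_mid in depth (x), long side within 0.2 rad of the tray's y (all of step 2 and linear speed of rack below 0.02 m/s); the robot touches nothing.
It fails at once if the rack dips into the gap or tips (tilt over 0.15 rad, or its centre under 58 mm above the bench) (angle between rack_center's own z axis and vertical above 0.15 rad or height (world z) of rack_center below 0.058 m).
It fails at once if the rack is lifted (centre over 95 mm above the bench) (height (world z) of rack_center above 0.095 m).
It fails at once if the bottle or the jar is moved by more than 30 mm or tipped (distance of any of amber_bottle, jar from where it was at the start of the episode above 0.03 m or angle between any of amber_bottle, jar's own z axis and vertical above 0.5 rad).
It also fails if it takes over 54 s, if anything falls off the work surface, if the arm or the gripper's body presses on something with over 40 N, if the wrist force passes 120 N, or if a joint passes its speed limit or range.

## Working session

There is one attempt and no reset: what is moved stays moved. The work goes in short steps, each a Python script; the robot and the scene stay as the last script left them, time stands still between calls to the robot, and variables do not carry over. Pictures are saved under pics/ and viewed, about 8 in all and at most 12, crops included, and the job is handed in when it is done.

```bash
mkdir -p pics; cat > h.py <<'E'
import numpy as np, cv2
from bench import *
def snap(name,fn):
    im,d=vision.read_camera(name); cv2.imwrite(f'pics/{fn}.png',im); np.save(f'pics/{fn}.npy',d); return im,d
def cloud(name,d):
    m=vision.camera_model(name); v,u=np.mgrid[:d.shape[0],:d.shape[1]]
    P=np.stack([(u-m['cx'])/m['fx']*d,(v-m['cy'])/m['fy']*d,d],-1)
    W=(P-np.array(m['t']))@np.array(m['R']); W[d==0]=np.nan; return W
E
python3 - <<'E'
from h import *
a,_=snap('top','top0'); b,_=snap('scene','sc0')
print(current_t(),current_ee_pos(),current_orientation(),current_finger_gap())
for n in('top','scene'):
    m=vision.camera_model(n);print(n,m['fx'],-np.array(m['R']).T@np.array(m['t']))
E
```

```text
0.1 [0.18630646 0.59622885 0.22183242] [-0.98408175  1.33836017  0.98272672] 0.08722937061955183
top 394.71096137696145 [ 0.51701738 -0.01287539  1.00971605]
scene 428.8314190250584 [1.25644444 0.30529131 0.77393739]
```

View pics/top0.png

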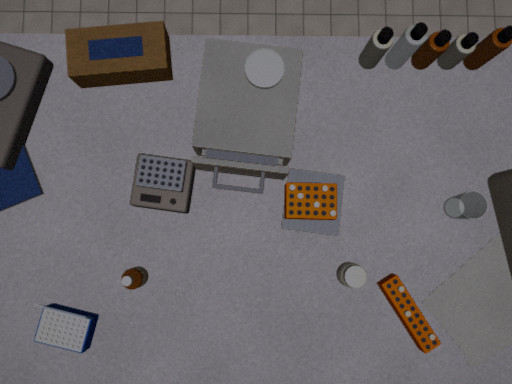

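View pics/sc0.png

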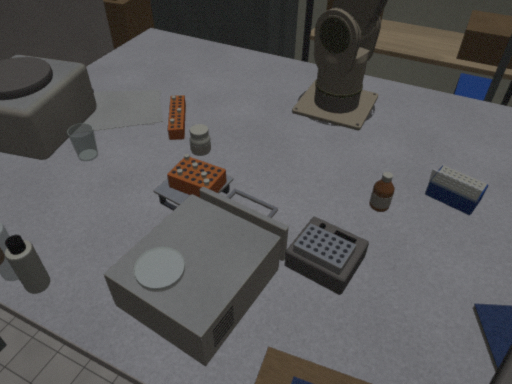

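The top view shows, with +x up and +y left, the cooler at (248,100), the handle bar from (214,187) to (264,190), the rack on its stand at (311,201), the heater at (162,183), the bottle at (132,280) and the jar at (354,276). The orange rack at (410,313) is a decoy. Next I measure these from depth.

```bash
cat >> h.py <<'E'
def rect(pts):
    r=cv2.minAreaRect((pts[:,:2]*1000).astype(np.float32)); b=cv2.boxPoints(r); e=[b[1]-b[0],b[2]-b[1]]
    L=[round(float(np.hypot(*x))) for x in e]; A=[round(float(np.degrees(np.arctan2(x[1],x[0])))%180,1) for x in e]
    return np.round(r[0],1).tolist(),list(zip(L,A))
def reg(W,u0,u1,v0,v1,z0,z1,mask=None):
    m=np.zeros(W.shape[:2],bool); m[v0:v1,u0:u1]=1
    m&=(W[...,2]>z0)&(W[...,2]<z1)
    if mask is not None: m&=mask
    return W[m]
def orange(im):
    h=cv2.cvtColor(im,cv2.COLOR_BGR2HSV); return (h[...,0]<18)&(h[...,1]>150)&(h[...,2]>90)
E
python3 - <<'E'
from h import *
im=cv2.imread('pics/top0.png');W=cloud('top',np.load('pics/top0.npy'))
for n,a in dict(roof=(190,305,35,165,.112,.128),panel=(185,295,150,185,.108,.125),handle=(205,272,168,200,.08,.107),stand=(270,350,165,240,.04,.056),rack=(270,350,165,240,.08,.103),heater=(125,200,145,215,.07,.09),bottle=(115,150,262,295,.03,.12),jar=(335,372,258,292,.03,.09)).items():
    p=reg(W,*a); print(n,len(p),np.round(np.median(p,0),4) if len(p) else '',rect(p) if len(p) else '')
p=reg(W,205,272,168,200,.085,.107)
print(np.round(p[::6],3).tolist()[:40])
for u,v in((238,188),(216,178),(264,182),(240,167),(240,157),(240,150)):print(u,v,np.round(W[v,u],3))
E
```

```text
roof 9860 [ 0.813  -0.0028  0.1198] ([817.8, -18.0], [(298, 173.4), (230, 83.4)])
panel 989 [ 0.6827 -0.0303  0.1173] ([685.9, -4.9], [(53, 179.0), (230, 89.0)])
handle 441 [ 0.6322 -0.005   0.0989] ([644.7, -6.0], [(51, 173.3), (136, 83.3)])
stand 1559 [ 0.5798 -0.1861  0.048 ] ([603.1, -160.4], [(153, 172.6), (182, 82.6)])
rack 1749 [ 0.5977 -0.1658  0.093 ] ([605.9, -149.8], [(101, 176.0), (161, 86.0)])
heater 1488 [0.6649 0.1854 0.079 ] ([666.5, 170.0], [(155, 95.2), (97, 5.2)])
bottle 431 [0.4183 0.2443 0.0738] ([415.8, 251.3], [(46, 107.3), (49, 17.3)])
jar 561 [ 0.4224 -0.2661  0.0741] ([420.9, -270.3], [(55, 107.6), (56, 17.6)])
[[0.672, 0.058, 0.099], [0.673, 0.028, 0.091], [0.672, 0.014, 0.096], [0.669, 0.058, 0.099], [0.672, 0.009, 0.086], [0.669, -0.005, 0.1], [0.667, 0.055, 0.101], [0.669, -0.012, 0.087], [0.667, -0.026, 0.099], [0.665, 0.055, 0.1], [0.666, -0.033, 0.091], [0.664, -0.047, 0.102], [0.662, 0.058, 0.1], [0.662, -0.054, 0.103], [0.662, -0.068, 0.1], [0.661, 0.053, 0.095], [0.662, -0.069, 0.089], [0.657, 0.055, 0.101], [0.655, 0.06, 0.098], [0.656, -0.054, 0.097], [0.653, 0.053, 0.099], [0.651, 0.06, 0.099], [0.651, -0.054, 0.1], [0.649, 0.053, 0.096], [0.646, 0.058, 0.099], [0.647, -0.056, 0.097], [0.644, -0.049, 0.099], [0.641, 0.058, 0.1], [0.642, -0.056, 0.098], [0.639, -0.052, 0.099], [0.637, 0.055, 0.098], [0.634, 0.06, 0.101], [0.635, 0.046, 0.097], [0.634, -0.054, 0.102], [0.632, 0.053, 0.101], [0.632, 0.039, 0.1], [0.632, 0.025, 0.098], [0.633, -0.056, 0.096], [0.629, 0.05, 0.103], [0.629, 0.037, 0.101]]
238 188 [0.625 0.002 0.1  ]
216 178 [0.649 0.053 0.096]
264 182 [ 0.652 -0.063  0.002]
240 167 [ 0.671 -0.003  0.118]
240 157 [ 0.709 -0.002  0.045]
240 150 [ 0.71  -0.003  0.119]
```

```bash
cat >> h.py <<'E'
from scipy.spatial.transform import Rotation as Ro
def ax(deg): a=np.radians(deg); return np.array([np.cos(a),np.sin(a)]),np.array([-np.sin(a),np.cos(a)])
def down(jaw):   # rotvec candidates, tool x down, tool z along +-jaw
    out=[]
    for s in(1,-1):
        z=np.array([jaw[0],jaw[1],0])*s; x=np.array([0,0,-1.]); out.append(Ro.from_matrix(np.c_[x,np.cross(z,x),z]).as_rotvec())
    return out
def best(pos,jaw):
    c=[(np.abs(np.array(q)-current_qpos()).max(),i) for i,r in enumerate(down(jaw)) if (q:=kinematics.inverse_kinematics(pos,r)) is not None]
    return down(jaw)[min(c)[1]],c
E
python3 - <<'E'
from h import *
im=cv2.imread('pics/top0.png');W=cloud('top',np.load('pics/top0.npy'))
ex,ey=ax(-6.6); E=np.c_[ex,ey]
def ext(n,p):
    q=p[:,:2]@E; print(n,len(p),'x',np.round(np.percentile(q[:,0],[0,1,50,99,100]),3),'y',np.round(np.percentile(q[:,1],[0,1,50,99,100]),3))
roof=reg(W,190,305,35,165,.112,.128); ext('roof',roof)
q=roof[:,:2]@E; print(np.histogram(q[:,0],bins=np.arange(.65,.8,.005)))
ext('bar',reg(W,205,272,182,200,.09,.107))
ext('panel',reg(W,185,295,150,185,.112,.122))
h=orange(im); ext('stand',reg(W,270,350,165,240,.043,.053,~h))
p=reg(W,270,350,165,240,.088,.098); ext('rack',p); 
m=cv2.morphologyEx(((W[...,2]>.088)&(W[...,2]<.11)).astype(np.uint8),cv2.MORPH_OPEN,np.ones((5,5)))>0
p=reg(W,270,350,165,240,.088,.098,m);print(len(p),rect(p));c=rect(p)[0];print('rack in cooler',np.array(c)@E)
p=reg(W,270,350,165,240,.088,.11,h);print(len(p),rect(p))
print(Ro.from_rotvec(current_orientation()).as_matrix().round(2))
E
python3 - <<'E'
import cv2
im=cv2.imread('pics/top0.png')[140:250,180:360]; cv2.imwrite('pics/c0.png',cv2.resize(im,None,fx=4,fy=4,interpolation=cv2.INTER_CUBIC))
E
```

```text
roof 9860 x [0.666 0.672 0.81  0.959 0.963] y [-0.039 -0.037  0.092  0.189  0.191]
(array([  0,   0,   0,  63, 105, 139,  12,   0,   0,   0, 168, 220, 207,
       221, 209, 211, 220, 212, 221, 205, 209, 221, 205, 221, 201, 218,
       208, 208, 216, 203]), array([0.65 , 0.655, 0.66 , 0.665, 0.67 , 0.675, 0.68 , 0.685, 0.69 ,
       0.695, 0.7  , 0.705, 0.71 , 0.715, 0.72 , 0.725, 0.73 , 0.735,
       0.74 , 0.745, 0.75 , 0.755, 0.76 , 0.765, 0.77 , 0.775, 0.78 ,
       0.785, 0.79 , 0.795, 0.8  ]))
bar 255 x [0.616 0.616 0.621 0.641 0.642] y [0.017 0.017 0.069 0.135 0.136]
panel 928 x [0.665 0.666 0.676 0.717 0.72 ] y [-0.039 -0.036  0.048  0.185  0.188]
stand 1539 x [0.54  0.542 0.602 0.69  0.695] y [-0.181 -0.179 -0.117 -0.038  0.   ]
rack 1697 x [0.567 0.57  0.612 0.658 0.666] y [-0.161 -0.158 -0.097 -0.038  0.003]
1670 ([597.8, -168.6], [(85, 178.1), (120, 88.1)])
rack in cooler [613.21664285 -98.77321972]
1135 ([597.0, -169.2], [(83, 179.8), (119, 89.8)])
[[-0.   -0.95  0.3 ]
 [-0.    0.3   0.95]
 [-1.   -0.   -0.  ]]
```

View pics/c0.png

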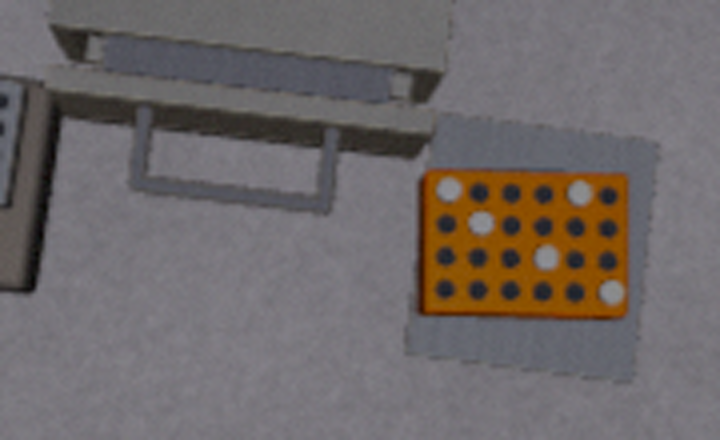

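The crop shows the rack's left corner at crop (423,172), almost in line with the tray panel's right end at (435,120). The opening panel could clip the rack, so I'll first nudge the rack about 13 mm away from the tray with both fingers, which also squares it.

```bash
cat >> h.py <<'E'
ex,ey=ax(-6.6); E=np.c_[ex,ey]
def P(xc,yc,z): w=E@np.array([xc,yc]); return np.array([w[0],w[1],z])
E
python3 - <<'E'
from h import *
W=cloud('top',np.load('pics/top0.npy')); p=reg(W,185,295,150,185,.108,.125); q=p[:,:2]@E; q=q[q[:,0]<.69]; print('panel',q.min(0),q.max(0))
r,c=best(P(.613,-.012,.2),ex); print(c)
for w in (P(.613,-.0425,.064),P(.613,-.205,.15),P(.613,.02,.064)): print(kinematics.inverse_kinematics(w,r) is not None)
for w in (P(.646,.076,.16),P(.47,.076,.085)): print(best(w,ey)[1])
hand.move_gripper(.05)
env.move_ptp(P(.613,-.012,.2),r); print(current_t(),current_ee_pos())
print(env.servo_line(P(.613,-.012,.064),rate=.12,contact_N=8),current_ee_pos(),current_finger_gap())
print(env.servo_line(P(.613,-.0425,.064),rate=.05,contact_N=12),current_force())
print(current_ee_pos()[:2]@E)
env.servo_line(P(.613,-.02,.064),rate=.1)
env.servo_line(P(.613,-.02,.2),rate=.2)
snap('top','top1');snap('scene','sc1'); print(current_t())
E
```

```text
panel [ 0.66522266 -0.03651445] [0.68123206 0.18822452]
[(np.float64(0.8777680977028652), 0)]
True
True
True
[(np.float64(1.6571717824494463), 0), (np.float64(1.423894969468309), 1)]
[(np.float64(1.4915650827483786), 0), (np.float64(1.6425019345915384), 1)]
3.8167 [ 0.6077517  -0.08117807  0.19987168]
False [ 0.60808785 -0.08250868  0.06479676] 0.050014077441787784
False [-0.09636971 -0.58607862 -0.49261351]
[ 0.61288278 -0.04256751]
7.1667
```

```bash
python3 - <<'E'
from h import *
hand.move_gripper(0)
a=P(.647,.076,.19); r,c=best(a,ey); print(c, kinematics.inverse_kinematics(P(.44,.076,.075),r) is not None)
env.move_ptp(a,r)
print('down hit',env.servo_line(P(.647,.076,.075),rate=.12,contact_N=6),current_ee_pos())
print('pull',env.servo_line(P(.46,.076,.075),rate=.07,contact_N=14),current_force(),current_ee_pos()[:2]@E,current_t())
snap('top','top2');snap('scene','sc2')
E
```

```text
[(np.float64(1.3373844383645312), 0), (np.float64(1.5603813138148257), 1)] True
down hit False [0.65201079 0.00105678 0.07587889]
pull True [ 5.03260499 -1.3243004  -1.14959195] [0.47858526 0.07610771] 12.675
```

View pics/top2.png

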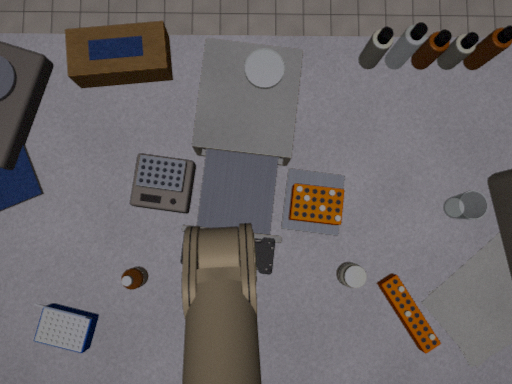

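The tray is out, with the panel at about (235,235), and the rack on the stand at (317,204) now has clear room. I'll pull once more to confirm the stop, then retreat and measure.

```bash
python3 - <<'E'
from h import *
print('pull',env.servo_line(P(.455,.076,.075),rate=.04,contact_N=20),current_force(),current_ee_pos()[:2]@E)
q=current_ee_pos()[:2]@E; x=q[0]
print(env.servo_line(P(x+.012,.076,.075),rate=.06),current_force())
env.servo_line(P(x+.012,.076,.17),rate=.2)
hand.move_gripper(.05)
r,c=best(P(.613,-.205,.18),ex); print(c)
env.move_ptp(P(.613,-.205,.18),r)
im,d=snap('top','top3'); W=cloud('top',d); print(current_t())
ims,ds=snap('scene','sc3'); Ws=cloud('scene',ds)
def ext(n,q): print(n,len(q),np.round(np.percentile(q[:,0],[0,1,50,99,100]),3),np.round(np.percentile(q[:,1],[0,1,50,99,100]),3))
A=W.reshape(-1,3); Q=A[:,:2]@E; z=A[:,2]
for n,s in dict(panel=(z>.112)&(z<.122)&(Q[:,0]>.44)&(Q[:,0]<.56)&(Q[:,1]>-.06)&(Q[:,1]<.2),
 surf=(z>.042)&(z<.05)&(Q[:,0]>.53)&(Q[:,0]<.69)&(Q[:,1]>-.03)&(Q[:,1]<.2),
 bar=(z>.092)&(z<.105)&(Q[:,0]>.44)&(Q[:,0]<.475)&(Q[:,1]>0)&(Q[:,1]<.15),
 rack=(z>.088)&(z<.098)&(Q[:,0]>.54)&(Q[:,0]<.68)&(Q[:,1]>-.2)&(Q[:,1]<-.02)&orange(im).ravel()).items():
    ext(n,Q[s])
B=Ws.reshape(-1,3);Qb=B[:,:2]@E;s=(B[:,2]>.088)&(B[:,2]<.098)&(Qb[:,0]>.54)&(Qb[:,0]<.68)&(Qb[:,1]>-.2)&(Qb[:,1]<-.02)&orange(ims).ravel(); ext('rack scene',Qb[s]); print(rect(B[s]) if s.sum()>3 else '')
E
```

```text
pull True [ 4.16906127 -1.11233954 -1.66795421] [0.47867182 0.07606759]
False [-0.23233016 -0.40356358  0.3263879 ]
[(np.float64(0.8510692013193826), 0), (np.float64(3.8147937148355195), 1)]
16.2917
panel 654 [0.508 0.508 0.515 0.522 0.523] [-0.035 -0.033  0.077  0.186  0.189]
surf 4675 [0.53  0.532 0.609 0.689 0.69 ] [-0.014 -0.012  0.077  0.166  0.199]
bar 252 [0.458 0.458 0.464 0.474 0.475] [0.017 0.018 0.078 0.136 0.137]
rack 1119 [0.565 0.565 0.61  0.648 0.649] [-0.174 -0.172 -0.118 -0.055 -0.054]
rack scene 574 [0.569 0.571 0.613 0.651 0.652] [-0.172 -0.171 -0.111 -0.056 -0.056]
([593.2, -183.1], [(83, 172.7), (117, 82.7)])
```

View pics/top3.png

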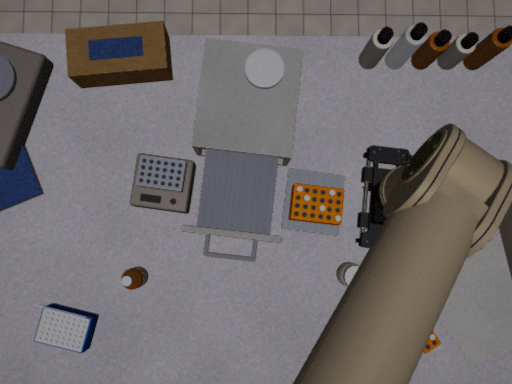

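Two pulls stopped at the same place, and the panel's inner face is 180 mm out, so the tray is at its stop. The rack at (317,204) is square, and the fingers are behind it at (375,200). Now I push it across.

```bash
python3 - <<'E'
from h import *
print(env.servo_line(P(.611,-.205,.064),rate=.12,contact_N=8),current_ee_pos()[:2]@E)
print(env.servo_line(P(.611,.006,.064),rate=.05,contact_N=15),current_ee_pos()[:2]@E,current_force(),current_t())
im,d=snap('top','top4'); ims,ds=snap('scene','sc4')
for n,i,dd in(('top',im,d),('scene',ims,ds)):
    B=cloud(n,dd).reshape(-1,3);Q=B[:,:2]@E;s=(B[:,2]>.086)&(B[:,2]<.098)&(Q[:,0]>.54)&(Q[:,0]<.69)&(Q[:,1]>-.2)&(Q[:,1]<.18)&orange(i).ravel()
    if s.sum()>5: print(n,s.sum(),np.round(np.percentile(Q[s],[1,50,99],axis=0),3).tolist(),rect(B[s]),np.median(B[s,2]))
E
```

```text
False [ 0.61152058 -0.20528596]
False [0.61098452 0.00592606] [-0.41824275 -0.40109348 -0.37647865] 21.825
top 330 [[0.565, 0.074], [0.614, 0.108], [0.648, 0.137]] ([614.6, 34.6], [(84, 172.6), (65, 82.6)]) 0.09076630812970037
scene 789 [[0.568, 0.019], [0.611, 0.081], [0.651, 0.136]] ([614.2, 6.1], [(87, 172.1), (120, 82.1)]) 0.09189815180280538
```

View pics/sc4.png

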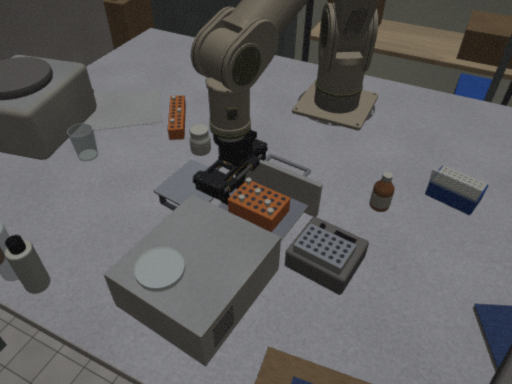

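The rack at (260,203) is on the tray, centred and flat, with the bottle and jar upright. I'll back the fingers off, rise clear and check once more.

```bash
python3 - <<'E'
from h import *
env.servo_line(P(.611,-.03,.064),rate=.08)
env.servo_line(P(.611,-.03,.2),rate=.2)
env.servo_line(P(.56,-.2,.25),rate=.25)
im,d=snap('top','top5'); W=cloud('top',d).reshape(-1,3); Q=W[:,:2]@E; z=W[:,2]
s=(z>.086)&(z<.098)&(Q[:,0]>.54)&(Q[:,0]<.69)&(Q[:,1]>-.03)&(Q[:,1]<.18)&orange(im).ravel()
print('rack',np.round(np.percentile(Q[s],[1,99],axis=0),3).tolist(),rect(W[s]),np.median(z[s]),'want y .077 x .612')
s=(z>.112)&(z<.122)&(Q[:,0]>.44)&(Q[:,0]<.56)&(Q[:,1]>-.02)&(Q[:,1]<.2); print('panel',np.percentile(Q[s,0],[1,99]))
print(current_t(),current_force())
E
```

```text
rack [[0.565, 0.019], [0.648, 0.136]] ([611.7, 7.8], [(84, 173.4), (119, 83.4)]) 0.09085527843412713 want y .077 x .612
panel [0.5077129  0.52240021]
24.3 [ 0.27736082 -0.16359028  0.93363031]
```

View pics/top5.png

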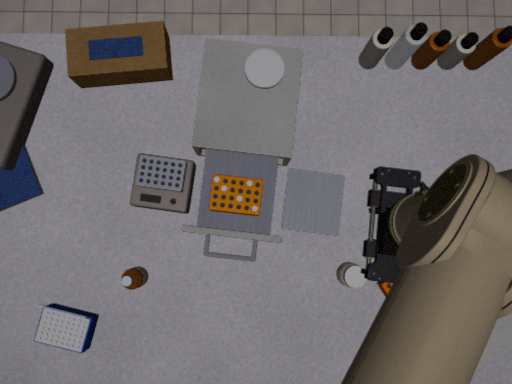

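The rack at (237,195) is square and centred on the tray, the panel is still at its stop, and the jar (353,275) and bottle (132,280) are where they were. Handing in.

```bash
python3 -c "
from bench import *
finish_job()"
```

```text
the job is handed in; nothing more can be done
```

The tray is out at its stop and the rack stands square and centred on it. I handed the job in just after 24.3 s of the 54 s allowed; `finish_job()` gives no verdict.

- **What I did:**
  1. I nudged the rack about 13 mm away from the tray with both fingers, so the opening panel would not clip its corner. That also squared it up.
  2. I hooked the handle with the shut fingers and pulled the tray out. A second pull, allowed up to a 20 N rise, stopped within 0.1 mm of the first.
  3. I pushed the rack across the gap with the two spread fingers.
- **Last checks:**
  - **Tray:** the panel's inner face is still about 178–180 mm in front of the cooler, unchanged by the push.
  - **Rack:** its centre is within about 6 mm of tray_mid in depth and about 1 mm across. It is parallel to the tray, and its top is at about 91 mm, as it should be when flat.
  - **Bottle and jar:** both look upright and unmoved in the last picture; I did not re-measure them.
  - **Arm:** clear of everything, with about 1 N read at the wrist.
- **Disagreements:** the two cameras differed by about 3 mm on the rack's position, which is well inside the tolerance. No check failed.

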